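# Book the ward's medicine jars through the check scale

## Task

Book the medicine jars out at the nurses' station: press the white key to zero the empty scale, stand every medicine jar upright on the scale platform and let go, then enter the ward code blue, yellow, blue, pressing each key fully down, one at a time, while all the jars stand on the scale. Then stand all the jars upright in the blue ward tray and only then press the white key once more to clear the scale; never press the red cancel key, and leave the other things on the desk where they are.

Things in the scene. Friction and masses are not known exactly. Their poses are not given: they have to be found in the camera images.
- jar_amber: Amber glass squat medicine jar, 70 mm tall, about 140 g: heavy foot 60 mm in diameter up to 17 mm (with a paper band), tapering up to 29 mm, then a neck 42 mm in diameter and on top a white screw cap 44 mm in diameter and 18 mm high, best gripped there. Origin: centre of its underside, z up. Starts upright on the desk to the right; two or three of the four are present.
- jar_white: White plastic squat medicine jar, 68 mm tall, about 140 g: heavy foot 64 mm in diameter up to 17 mm (with a paper band), tapering up to 29 mm, then a neck 46 mm in diameter and on top a green screw cap 48 mm in diameter and 18 mm high, best gripped there. Origin: centre of its underside, z up. Starts upright on the desk to the right; two or three of the four are present.
- jar_green: Green glass squat medicine jar, 74 mm tall, about 140 g: heavy foot 58 mm in diameter up to 17 mm (with a paper band), tapering up to 29 mm, then a neck 40 mm in diameter and on top a white screw cap 42 mm in diameter and 18 mm high, best gripped there. Origin: centre of its underside, z up. Starts upright on the desk to the right; two or three of the four are present.
- jar_blue: Blue plastic squat medicine jar, 66 mm tall, about 140 g: heavy foot 62 mm in diameter up to 17 mm (with a paper band), tapering up to 29 mm, then a neck 44 mm in diameter and on top a white screw cap 46 mm in diameter and 18 mm high, best gripped there. Origin: centre of its underside, z up. Starts upright on the desk to the right; two or three of the four are present.
- scale: Check scale, fixed: white housing with a flat steel platform 160 mm (its x) by 260 mm (its y), no rim, top 30 mm above the desk, in the middle of the desk behind the keypad. Origin: centre of its underside on the desk.
- scale_top (a point): Centre of the scale platform's top face; axes as the scale's: x across the 160 mm depth, y along the 260 mm width, z up.
- keypad: Grey key box, fixed, 70 mm (x) by 210 mm (y) by 22 mm high, in front of the scale; four round spring keys stand in a row along its y, 48 mm apart; which colour stands where changes from run to run. Origin: centre of its underside.
- ward_tray: Blue ward tray, fixed, on the robot's left, 260 mm (its x) by 160 mm (its y), walls 5 mm thick, rim 25 mm above the desk, floor 5 mm above it. Origin: centre of its underside.
- tray_in (a point): Centre of the inner floor of the ward tray (inside 250 mm along x by 150 mm along y); axes as the tray's, z up.
- key_white_top (a point): Centre of the top face of the white key (zero and clear key): round cap 28 mm in diameter, about 10 mm proud of its black housing (44 mm in diameter), top 44 mm above the desk when up; pressed straight down.
- key_white (a joint): Travel of the white key in m: 0 up, 0.006 fully down, where its spring pushes with 5 N (1.5 N at the start of travel); it springs back.
- key_blue_top (a point): Centre of the top face of the blue key (ward code key): round cap 28 mm in diameter, about 10 mm proud of its black housing (44 mm in diameter), top 44 mm above the desk when up; pressed straight down.
- key_blue (a joint): Travel of the blue key in m: 0 up, 0.006 fully down, where its spring pushes with 5 N (1.5 N at the start of travel); it springs back.
- key_yellow_top (a point): Centre of the top face of the yellow key (ward code key): round cap 28 mm in diameter, about 10 mm proud of its black housing (44 mm in diameter), top 44 mm above the desk when up; pressed straight down.
- key_yellow (a joint): Travel of the yellow key in m: 0 up, 0.006 fully down, where its spring pushes with 5 N (1.5 N at the start of travel); it springs back.
- key_red_top (a point): Centre of the top face of the red key (cancel key, not to be pressed): round cap 28 mm in diameter, about 10 mm proud of its black housing (44 mm in diameter), top 44 mm above the desk when up; pressed straight down.
- key_red (a joint): Travel of the red key in m: 0 up, 0.006 fully down, where its spring pushes with 5 N (1.5 N at the start of travel); it springs back.
- tape_roll: Roll of clear tape, 54 mm across, 22 mm high; desk clutter, to be left where it is. Origin: centre of its underside.
- mug: White mug, 76 mm across, 85 mm tall; desk clutter, to be left where it is. Origin: centre of its underside.
- sanitiser: Clear hand-sanitiser bottle with a blue cap, 60 mm across, 150 mm tall; desk clutter, to be left where it is. Origin: centre of its underside.
- mouse: Round black computer mouse, 60 mm across, 34 mm high; desk clutter, to be left where it is. Origin: centre of its underside.
- stapler: Blue and black stapler, 50 by 100 mm, 41 mm high; desk clutter, to be left where it is. Origin: centre of its underside.
- marker: Yellow marker, 16 by 130 mm, 14 mm high; desk clutter, to be left where it is. Origin: centre of its underside.
- pill_cup: Small empty white pill cup, 38 mm across, 34 mm tall; desk clutter, to be left where it is. Origin: centre of its underside.

How it is judged:
By the outcome, as a careful person would: the job done as asked, in the order asked, and still so for the second after the job is handed in, with the robot touching nothing.
Of jar_amber, jar_white, jar_green, jar_blue only 2 to 3 are there at a start; the rules pass over those that are not, and their reading is None.
At some moment in a run one of jar_amber, jar_white, jar_green, jar_blue may be knocked a few centimetres aside while the robot is not near it.
It also fails if it takes over 210 s, if anything falls off the work surface, if the arm or the gripper's body presses on something with over 40 N, if the wrist force passes 120 N, or if a joint passes its speed limit or range.

## Robot

A 6-joint arm with a two-finger parallel gripper is mounted at the origin on the work surface. World frame = base frame: x ahead of the robot, y to its left, z up, the work surface at z = 0. Lengths are in m, angles in rad, forces in N, time in s.
With the tool pointing down it reaches from about 0.3 to 1 m from the base axis. Payload 5.1 kg.
Tool frame: the origin (TCP) lies midway between the tips of the shut fingers; the grasp point (between the pads) lies 19 mm behind it; x points along the fingers, y is the direction in which the jaws open and shut, and the axes are right-handed (so a half turn about x gives the same grasp; the last joint's range is limited). The gripper opens to 95 mm and grips with 3 to 60 N. Pads are 20 mm wide; open, the fingers measure 119 mm over their backs; the gripper's body (75 mm by 180 mm) begins 59 mm behind the grasp point.
Start: joints at [1.018, 0.124, 1.65, -0, 1.367, -0.083], TCP at [0.294, 0.58, 0.215] pointing down, gripper open.
Joint ranges: [-2.61, 2.61], [-1.02, 2.33], [0.03, 2.71], [-1.35, 4.49], [0.32, 2.68], [-2.91, 2.91]. Speed limits (rad/s): [2.57, 2.57, 3.14, 3.14, 3.14, 3.14].

## Interface

Orientations are given as a unit quaternion [x, y, z, w].
In Python, from workcell import ctrl gives the robot as it stands.
- The arm moves only by the tool servo_tool, never from a script. Its argument "steps" is a list of rows, each a list of 7 numbers: the shift along the world's x, y, z in mm, then the turn, a rotation vector about the world's x, y, z in degrees, then the closure, from -1 (fully open) to 1 (shut), so that 0 is half open. A call has 1 to 8 rows; each row is the pose to reach, as a shift and turn from the pose commanded when the call began; what a row does not reach only later rows make up. A row lasts 1/8 s, in which the tool goes at most 62.5 mm and 10.7 degrees, less where a joint would pass 70% of its speed; a pose out of reach is approached as far as the arm can. A call with a gripper value outside its range is refused whole. The fingers move at their own pace and stop on an object; "force" is the grip in N (left out, the last holds). Time passes only in rows, so rows that repeat a pose let the fingers close. It gives the time, the measured TCP pose, the force and the opening at its end, in the units of the state.
- ctrl.state(): the state, without advancing time (a new reading comes with each control period).
- ctrl.get_image(name): name is "scene" or "top"; returns a dict with "color" (420x560x3 uint8, red, green, blue), "fx", "fy", "cx", "cy" (pixels), "k1" (the pictures are not rectified: a ray, as slopes to the right and down, at radius r is drawn at 1 + k1 r^2 times it, then the intrinsics apply), "extrinsics" (4x4, takes a point from camera to world coordinates). Camera axes: x right, y down, z forward; pixel columns grow to the right and rows downward; lengths in m; the calibration is good to about 2 mm. A picture is of the moment at which its call begins. There is no depth.
- ctrl.sign_off(): hands the job in, once; it reports no verdict.
The state is a dict: "t": time; "joints": joint angles; "qd": joint speeds; "joint_torque": joint torques, N m; "tcp_pos": TCP position; "tool_rot": TCP orientation; "force": force on the tool from outside, world axes, zero at the start; "torque": the same for the moment, N m; "width": finger opening in m.
Only numpy, scipy, OpenCV 4.12 (cv2) and the standard library are available. Lean on these libraries where they do the work, as an engineer would, in place of code of your own. Each camera call takes 0.05 s, during which the arm holds its last target.

## Working session

There is one attempt and no reset: what is moved stays moved. The work goes in short steps, Python scripts to look and compute and a tool call to move; the robot and the scene stay as the last step left them, time stands still between calls to the robot, and variables do not carry over. Pictures are saved under pics/ and viewed, and the job is handed in when it is done.

Besides the shell and the picture viewer there is one more tool, called after "Emit:" by a JSON object that holds its "fn" and its "kwargs", one argument or row to a line. servo_tool: Moves the arm, as the interface text tells. Its arguments: {"type":"object","properties":{"steps":{"type":"array"},"force":{"type":"number"}},"required":["steps"]}

```bash
ls; mkdir -p pics; python3 - <<'E'
from workcell import ctrl
import cv2
print(ctrl.state())
for n in("scene","top"):
    im=ctrl.get_image(n); cv2.imwrite(f"pics/{n}0.png",im["color"][:,:,::-1])
    print(n,{k:v for k,v in im.items() if k!="color"})
E
```

```text
pics
{'t': 0.0, 'joints': array([ 1.01836919e+00,  1.24471349e-01,  1.65166808e+00,  1.06522771e-06,
        1.36749281e+00, -8.26050468e-02]), 'qd': array([-2.15641988e-03,  1.95027711e-04, -1.61321463e-03,  9.52279776e-05,
        3.71432853e-04,  6.07965169e-05]), 'joint_torque': array([ 1.15287883e-03, -4.17627704e+01, -3.59922552e+01,  7.73711898e-02,
        4.94234310e-02, -1.81783739e-04]), 'tcp_pos': array([0.29396432, 0.57901019, 0.2134124 ]), 'tool_rot': array([ 0.16389873,  0.68791124, -0.16526861,  0.68746027]), 'force': array([-0.51482664,  0.5620155 , -0.55851729]), 'torque': array([-0.00187953, -0.01957098,  0.01623981]), 'width': 0.09518718611039903}
scene {'fx': 423.2311239441125, 'fy': 423.2311239441125, 'cx': 280.8423131331238, 'cy': 209.58407156044976, 'k1': -0.1252854988572377, 'extrinsics': array([[ 0.84953453,  0.40412788, -0.33907483,  0.86427919],
       [ 0.52751523, -0.64550303,  0.5523165 , -0.57395104],
       [ 0.00433267, -0.64807907, -0.76156073,  0.81790455],
       [ 0.        ,  0.        ,  0.        ,  1.        ]])}
top {'fx': 394.61451402238526, 'fy': 394.61451402238526, 'cx': 277.6619460470441, 'cy': 214.6998001980018, 'k1': 0.02040144154448009, 'extrinsics': array([[ 3.33934577e-03, -9.91438636e-01,  1.30530762e-01,
         4.21635550e-01],
       [-9.99612983e-01,  2.95478684e-04,  2.78172157e-02,
        -5.06848895e-02],
       [-2.76176315e-02, -1.30573136e-01, -9.91053945e-01,
         9.77905578e-01],
       [ 0.00000000e+00,  0.00000000e+00,  0.00000000e+00,
         1.00000000e+00]])}
```

View pics/scene0.png

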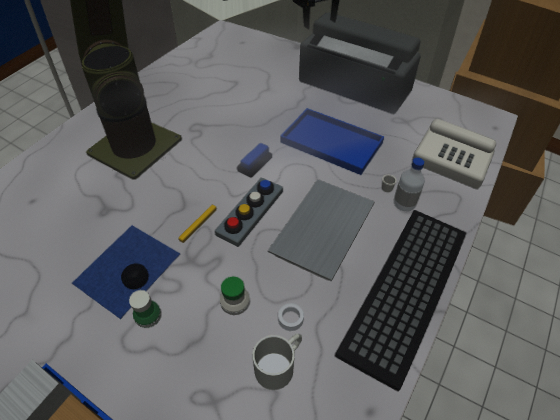

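View pics/top0.png

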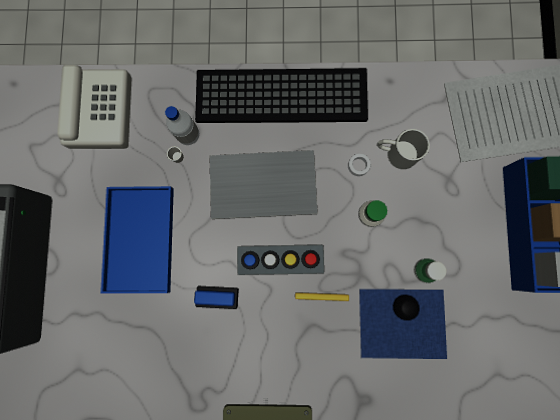

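The two views show two jars: green glass (white cap) at top px (430,271), and white with a green cap at (375,213). The keys from left to right in the top view are blue, white, yellow, red. The tray is at (137,240) and the scale at (263,184). Next I'll measure positions.

```bash
cat > h.py <<'E'
import numpy as np, cv2
from workcell import ctrl
def ray(im,px):
    k=im["k1"];d=(np.array(px,float)-[im["cx"],im["cy"]])/[im["fx"],im["fy"]]
    s=d.copy()
    for _ in range(20): s=d/(1+k*(s@s))
    E=im["extrinsics"]; return E[:3,3],E[:3,:3]@np.array([s[0],s[1],1.])
def onz(im,px,z):
    o,d=ray(im,px); return o+d*(z-o[2])/d[2]
def proj(im,p):
    E=im["extrinsics"];c=E[:3,:3].T@(np.array(p)-E[:3,3]);s=c[:2]/c[2]
    s=s*(1+im["k1"]*(s@s)); return s*[im["fx"],im["fy"]]+[im["cx"],im["cy"]]
def blobs(im,f,minA=40):
    hsv=cv2.cvtColor(im["color"],cv2.COLOR_RGB2HSV).astype(int)
    m=f(hsv[...,0],hsv[...,1],hsv[...,2]).astype(np.uint8)
    m=cv2.morphologyEx(m,cv2.MORPH_OPEN,np.ones((2,2),np.uint8))
    n,l,st,c=cv2.connectedComponentsWithStats(m)
    return [(c[i].round(1),int(st[i,4]),st[i,:4],(l==i).astype(np.uint8)) for i in range(1,n) if st[i,4]>=minA]
F=dict(blue=lambda h,s,v:(h>105)&(h<128)&(s>150)&(v>60),green=lambda h,s,v:(h>55)&(h<90)&(s>120)&(v>40),
 yellow=lambda h,s,v:(h>18)&(h<35)&(s>130)&(v>90),red=lambda h,s,v:((h<8)|(h>172))&(s>150)&(v>80),
 white=lambda h,s,v:(s<40)&(v>150))
E
python3 - <<'E'
from h import *
for n in("top","scene"):
    im=ctrl.get_image(n)
    cv2.imwrite(f"pics/{n}z.png",cv2.resize(im["color"][180:320,80:460,::-1] if n=="top" else im["color"][100:350,50:400,::-1],None,fx=2,fy=2,interpolation=cv2.INTER_CUBIC))
    for k,f in F.items():
        for b in blobs(im,f,30): print(n,k,b[0],b[1],b[2],onz(im,b[0],.044)[:2].round(4),onz(im,b[0],.07)[:2].round(4))
E
```

```text
top blue [171.8 112.9] 108 [166 108  12  11] [0.7998 0.2394] [0.7892 0.2314]
top blue [539.8 237.6] 851 [525 159  35 135] [ 0.4912 -0.6297] [ 0.4892 -0.6135]
top blue [139.3 241.2] 6359 [102 188  70 106] [0.481  0.3053] [0.4794 0.2954]
top blue [107.5 204.5] 36 [107 196   2  18] [0.5696 0.3869] [0.5655 0.3747]
top blue [106.5 223. ] 34 [106 215   2  17] [0.5247 0.3866] [0.5218 0.3744]
top blue [105.5 241.5] 36 [105 233   2  18] [0.4803 0.3863] [0.4786 0.3741]
top blue [104. 268.] 66 [103 252   3  33] [0.4176 0.3859] [0.4177 0.3738]
top blue [250.2 260.9] 101 [245 256  11  11] [0.4349 0.0399] [0.4345 0.0373]
top blue [403.3 326.6] 4621 [361 291  87  69] [ 0.2878 -0.3112] [ 0.2916 -0.3039]
top blue [214.9 298.9] 528 [195 292  40  15] [0.3468 0.1211] [0.3489 0.1163]
top green [554.  172.9] 349 [548 158  12  32] [ 0.6436 -0.6742] [ 0.6374 -0.6568]
top green [377.4 211.2] 315 [368 202  20  20] [ 0.5529 -0.261 ] [ 0.5493 -0.2552]
top green [423.5 271.7] 165 [417 261  16  22] [ 0.4116 -0.3623] [ 0.4119 -0.3537]
top yellow [291. 260.] 102 [286 255  11  11] [ 0.4373 -0.0562] [ 0.4368 -0.056 ]
[... 1330 characters left out ...]
 9] [ 0.4449 -0.057 ] [ 0.459  -0.0743]
scene yellow [197.9 223.1] 236 [180 206  37  35] [ 0.3767 -0.1513] [ 0.3931 -0.1655]
scene red [233.4 222.1] 81 [228 218  12   9] [ 0.4458 -0.1044] [ 0.4598 -0.1202]
scene white [467.9 134.3] 59 [456 130  25  10] [0.8328 0.5266] [0.8339 0.4896]
scene white [454.8 153.8] 1067 [420 134  70  43] [0.8232 0.4183] [0.8245 0.385 ]
scene white [255.4 196.4] 43 [252 194   8   6] [ 0.444  -0.0097] [ 0.4581 -0.0287]
scene white [139.9 299.9] 250 [131 292  19  17] [ 0.4022 -0.3751] [ 0.4178 -0.3818]
scene white [291.2 319.6] 107 [280 309  24  18] [ 0.688  -0.2448] [ 0.6939 -0.2559]
scene white [274.5 364.9] 481 [259 355  32  20] [ 0.7092 -0.3402] [ 0.7144 -0.348 ]
```

View pics/topz.png

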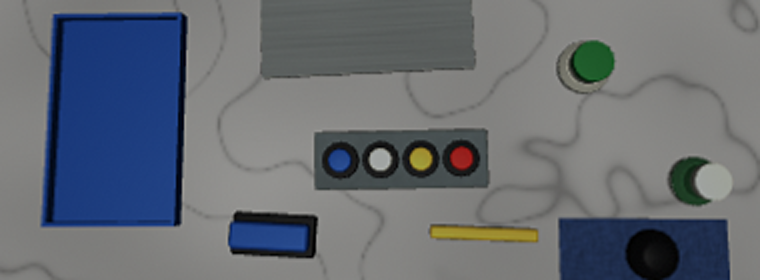

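View pics/scenez.png

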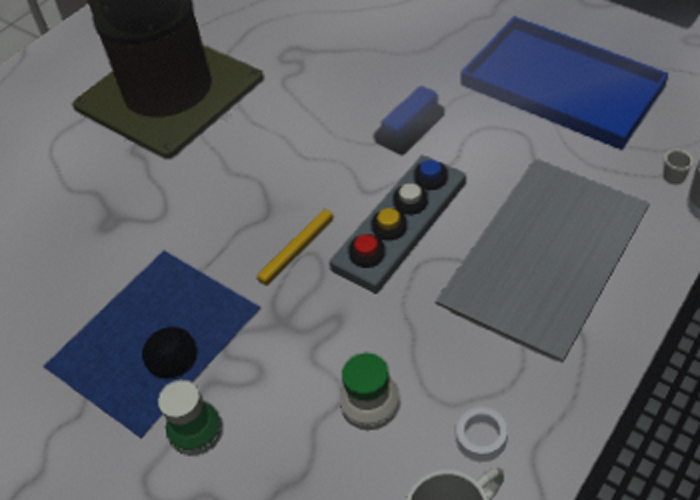

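```bash
python3 - <<'E'
from h import *
from scipy.spatial.transform import Rotation as R
M=R.from_quat(ctrl.state()["tool_rot"]).as_matrix();print(M.round(3))
im=ctrl.get_image("top")
for nm,z,pts in [("scale",.03,[(210,156),(314,151),(317,214),(212,219)]),("tray",.025,[(108,187),(172,187),(171,292),(102,292)]),("keypad",.022,[(238,247),(324,245),(324,272),(238,274)])]:
    P=np.array([onz(im,p,z) for p in pts]);print(nm,P[:,:2].round(3).tolist(),P.mean(0)[:2].round(4))
im=ctrl.get_image("scene")
for nm,z,pts in [("scale",.03,[(320,181),(374,206),(332,276),(270,250)]),("tray",.025,[(307,110),(383,136),(371,167),(281,137)]),]:
    P=np.array([onz(im,p,z) for p in pts]);print(nm,P[:,:2].round(3).tolist(),P.mean(0)[:2].round(4))
for nm in("green","white"):
  for b in blobs(im,F[nm]):print(nm,b[0],onz(im,b[0],.06)[:2].round(4))
E
```

```text
[[-0.001  0.453  0.892]
 [-0.001  0.892 -0.453]
 [-1.    -0.001 -0.   ]]
scale [[0.693, 0.144], [0.705, -0.113], [0.548, -0.119], [0.536, 0.136]] [0.6207 0.0119]
tray [[0.617, 0.397], [0.616, 0.238], [0.361, 0.23], [0.361, 0.396]] [0.4887 0.3153]
keypad [[0.469, 0.072], [0.474, -0.136], [0.409, -0.135], [0.404, 0.071]] [ 0.4389 -0.032 ]
scale [[0.548, 0.134], [0.703, 0.13], [0.707, -0.104], [0.556, -0.118]] [0.6287 0.0106]
tray [[0.366, 0.389], [0.616, 0.401], [0.639, 0.26], [0.366, 0.236]] [0.4966 0.3214]
green [233.2 287.6] [ 0.5547 -0.2536]
green [147.6 316.4] [ 0.4502 -0.3978]
white [474.  136.5] [0.8517 0.5043]
white [454.3 153.5] [0.8224 0.3982]
white [255.4 196.4] [ 0.4527 -0.0214]
white [139.9 299.9] [ 0.4118 -0.3792]
white [291.6 319.6] [ 0.6923 -0.2512]
white [274.6 364.9] [ 0.7126 -0.3449]
```

Emit:
{"fn": "servo_tool", "kwargs": {
  "steps": [
    [145,-587,-80,0,0,0,1],
    [145,-587,-80,0,0,0,1],
    [145,-587,-80,0,0,0,1],
    [145,-587,-80,0,0,0,1],
    [145,-587,-80,0,0,0,1],
    [145,-587,-80,0,0,0,1],
    [145,-587,-80,0,0,0,1],
    [145,-587,-80,0,0,0,1]
  ],
  "force": 20
}}

```text
t: 1.3
tcp_pos: [0.4134, 0.0965, 0.1492]
tool_rot: [0.165, 0.687, -0.164, 0.688]
force: [0.2, 0.4, -0.1]
width: 0.0205
```

Emit:
{"fn": "servo_tool", "kwargs": {
  "steps": [
    [26,-105,-30,0,0,0,1],
    [26,-105,-30,0,0,0,1],
    [26,-105,-90,0,0,0,1],
    [26,-105,-90,0,0,0,1],
    [26,-105,-90,0,0,0,1],
    [26,-105,-90,0,0,0,1]
  ]
}}

```text
t: 2.05
tcp_pos: [0.441, -0.0063, 0.0617]
tool_rot: [0.164, 0.686, -0.164, 0.689]
force: [-0.2, 0.2, -1.2]
width: 0.0004
```

```bash
python3 - <<'E'
from h import *
s=ctrl.state();print(s["tcp_pos"],s["force"],s["width"])
for n in("scene","top"):
    im=ctrl.get_image(n); p=proj(im,s["tcp_pos"]).round(1); print(n,p)
    c=im["color"][:,:,::-1].copy()
    x,y=int(p[0]),int(p[1]); cv2.imwrite(f"pics/k_{n}.png",cv2.resize(c[max(0,y-90):y+90,x-110:x+110],None,fx=3,fy=3,interpolation=cv2.INTER_CUBIC))
E
```

```text
[ 0.44103266 -0.00632928  0.06166601] [-0.22810451  0.20677833 -1.20972474] 0.0004249933382131582
scene [254.9 190.2]
top [269.5 258.2]
```

View pics/k_scene.png

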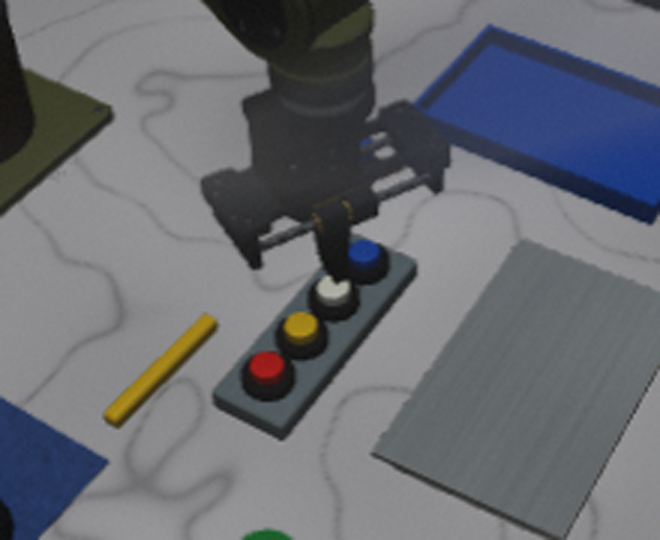

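The closed fingers are directly over the white key (tip at about (337,282) in the crop). I'll press it.

Emit:
{"fn": "servo_tool", "kwargs": {
  "steps": [
    [-1,-2,-10,0,0,0,1],
    [-1,-2,-16,0,0,0,1],
    [-1,-2,-20,0,0,0,1],
    [-1,-2,-22,0,0,0,1],
    [-1,-2,-22,0,0,0,1]
  ]
}}

```text
t: 2.78
tcp_pos: [0.438, -0.0086, 0.0381]
tool_rot: [0.164, 0.688, -0.165, 0.687]
force: [-5.0, 1.3, 10.4]
width: 0.0002
```

Emit:
{"fn": "servo_tool", "kwargs": {
  "steps": [
    [0,0,-1,0,0,0,1],
    [0,0,-1,0,0,0,1],
    [0,0,30,0,0,0,1],
    [0,0,80,0,0,0,1],
    [0,0,100,0,0,0,0],
    [0,0,100,0,0,0,-1]
  ]
}}

```text
t: 3.52
tcp_pos: [0.4394, -0.0089, 0.1386]
tool_rot: [0.165, 0.686, -0.164, 0.689]
force: [0.1, -0.5, -0.4]
width: 0.0149
```

```bash
cat > jars.py <<'E'
from h import *
s=ctrl.state();print(s["t"],s["tcp_pos"].round(4),s["force"].round(1),s["width"])
for n in("top","scene"):
    im=ctrl.get_image(n)
    cv2.imwrite(f"pics/j{s['t']:.1f}_{n}.png",im["color"][:,:,::-1])
    for k in("green","white"):
        for b in blobs(im,F[k],60):
            z=.068 if k=="green" else .074
            if n=="scene": z-=.008
            if b[1]<420: print(n,k,b[0],b[1],onz(im,b[0],z)[:2].round(4),"onscale",onz(im,b[0],z+.03)[:2].round(4))
E
python3 jars.py
```

```text
3.525 [ 0.4394 -0.0089  0.1386] [ 0.1 -0.5 -0.4] 0.014895686259474041
top green [554.  172.9] 349 [ 0.6379 -0.6581] onscale [ 0.6307 -0.6381]
top green [377.4 211.3] 316 [ 0.5493 -0.2556] onscale [ 0.5451 -0.2488]
top green [423.5 271.7] 181 [ 0.4118 -0.3543] onscale [ 0.4122 -0.3443]
top white [407.4 150.9] 254 [ 0.6907 -0.3276] onscale [ 0.6818 -0.3184]
top white [360.4 164.5] 165 [ 0.6588 -0.2181] onscale [ 0.6509 -0.2125]
top white [203.7 250.9] 382 [0.457  0.1441] onscale [0.4558 0.1376]
top white [437.9 271.4] 263 [ 0.4127 -0.3841] onscale [ 0.413 -0.373]
top white [235.  284.6] 80 [0.3811 0.0707] onscale [0.3825 0.0667]
top white [190.4 295.3] 79 [0.357  0.1714] onscale [0.3591 0.164 ]
scene green [233.1 287.7] 373 [ 0.5547 -0.2539] onscale [ 0.5669 -0.2666]
scene green [147.7 315.9] 322 [ 0.4496 -0.3969] onscale [ 0.4661 -0.4039]
scene white [256.6   3. ] 220 [-0.1613  0.8898] onscale [-0.1204  0.8314]
scene white [465.4 133. ] 381 [0.8258 0.497 ] onscale [0.8274 0.4542]
scene white [273.7 172. ] 271 [0.4484 0.0677] onscale [0.465  0.0421]
scene white [292.2 177.6] 416 [0.4982 0.0754] onscale [0.5128 0.0495]
scene white [139.9 299.9] 264 [ 0.4154 -0.3807] onscale [ 0.4333 -0.3884]
scene white [291.2 315.2] 234 [ 0.6882 -0.2462] onscale [ 0.6953 -0.2593]
```

Emit:
{"fn": "servo_tool", "kwargs": {
  "steps": [
    [112,-246,0,0,0,0,-1],
    [112,-246,0,0,0,0,-1],
    [112,-246,0,0,0,0,-1],
    [112,-246,0,0,0,0,-1],
    [112,-246,0,0,0,0,-1],
    [112,-246,0,0,0,0,-1],
    [112,-246,-40,0,0,0,-1],
    [112,-246,-40,0,0,0,-1]
  ]
}}

```text
t: 4.62
tcp_pos: [0.5468, -0.2512, 0.0928]
tool_rot: [0.165, 0.691, -0.163, 0.685]
force: [0.3, 0.4, 0.8]
width: 0.0946
```

```bash
python3 - <<'E'
from h import *
s=ctrl.state();print(s["tcp_pos"],s["force"],s["width"])
im=ctrl.get_image("scene"); p=proj(im,s["tcp_pos"]).round(1); print(p)
x,y=int(p[0]),int(p[1]); cv2.imwrite(f"pics/g1.png",cv2.resize(im["color"][y-90:y+90,x-110:x+110,::-1],None,fx=3,fy=3,interpolation=cv2.INTER_CUBIC))
E
```

```text
[ 0.54678103 -0.2512093   0.09277043] [0.31547494 0.4140423  0.78133942] 0.09459730884964712
[229.3 276.6]
```

View pics/g1.png

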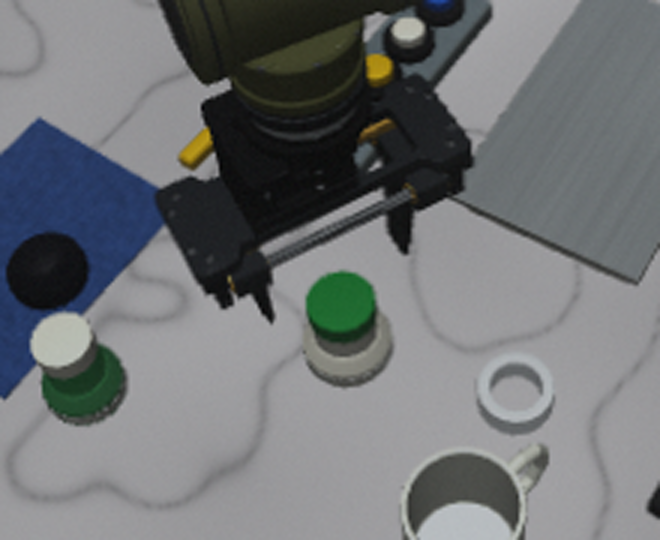

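The jaws straddle the green cap (crop (340,300)). I'll descend and close.

Emit:
{"fn": "servo_tool", "kwargs": {
  "steps": [
    [4,-3,-25,0,0,0,-1],
    [4,-3,-53,0,0,0,-1],
    [4,-3,-53,0,0,0,-1],
    [4,-3,-53,0,0,0,0],
    [4,-3,-53,0,0,0,0.5],
    [4,-3,-53,0,0,0,1],
    [4,-3,-53,0,0,0,1],
    [4,-3,-53,0,0,0,1]
  ]
}}

```text
t: 5.68
tcp_pos: [0.5543, -0.2576, 0.0442]
tool_rot: [0.165, 0.688, -0.165, 0.688]
force: [0.6, 0.6, 0.2]
width: 0.0504
```

Emit:
{"fn": "servo_tool", "kwargs": {
  "steps": [
    [0,0,0,0,0,0,1],
    [0,0,0,0,0,0,1],
    [0,0,10,0,0,0,1],
    [0,0,20,0,0,0,1]
  ]
}}

```text
t: 6.18
tcp_pos: [0.5539, -0.2577, 0.0643]
tool_rot: [0.165, 0.688, -0.165, 0.687]
force: [-0.5, 0.4, -1.5]
width: 0.0479
```

Emit:
{"fn": "servo_tool", "kwargs": {
  "steps": [
    [0,0,40,0,0,0,1],
    [0,0,55,0,0,0,1],
    [20,60,55,0,0,0,1],
    [40,115,55,0,0,0,1],
    [58,165,55,0,0,0,1],
    [71,203,55,0,0,0,1],
    [71,203,55,0,0,0,1],
    [71,203,25,0,0,0,1]
  ]
}}

```text
t: 7.18
tcp_pos: [0.6275, -0.0551, 0.0918]
tool_rot: [0.164, 0.685, -0.164, 0.69]
force: [0.3, 0.2, -1.7]
width: 0.0474
```

Emit:
{"fn": "servo_tool", "kwargs": {
  "steps": [
    [0,0,-8,0,0,0,1],
    [0,0,-10,0,0,0,1],
    [0,0,-10,0,0,0,1]
  ]
}}

```text
t: 7.55
tcp_pos: [0.6255, -0.0553, 0.0798]
tool_rot: [0.165, 0.687, -0.165, 0.688]
force: [0.4, 0.3, -1.5]
width: 0.0473
```

Emit:
{"fn": "servo_tool", "kwargs": {
  "steps": [
    [0,0,-3,0,0,0,1],
    [0,0,-5,0,0,0,1],
    [0,0,-5,0,0,0,1],
    [0,0,-5,0,0,0,1]
  ]
}}

```text
t: 8.05
tcp_pos: [0.6252, -0.0547, 0.0742]
tool_rot: [0.165, 0.688, -0.165, 0.688]
force: [-0.2, -0.1, -1.8]
width: 0.0471
```

Emit:
{"fn": "servo_tool", "kwargs": {
  "steps": [
    [0,0,-1.5,0,0,0,1],
    [0,0,-1.5,0,0,0,1]
  ]
}}

```text
t: 8.3
tcp_pos: [0.6254, -0.0547, 0.0742]
tool_rot: [0.164, 0.688, -0.165, 0.688]
force: [-4.1, 0.4, 5.4]
width: 0.0474
```

Contact. Release and rise.

Emit:
{"fn": "servo_tool", "kwargs": {
  "steps": [
    [0,0,0.5,0,0,0,0.5],
    [0,0,0.5,0,0,0,-0.2],
    [0,0,0.5,0,0,0,-0.6],
    [0,0,0.5,0,0,0,-1],
    [0,0,0.5,0,0,0,-1],
    [0,0,40,0,0,0,-1],
    [0,0,80,0,0,0,-1],
    [0,0,80,0,0,0,-1]
  ]
}}

```text
t: 9.3
tcp_pos: [0.6279, -0.0551, 0.1574]
tool_rot: [0.165, 0.685, -0.164, 0.691]
force: [-0.1, -0.5, -0.2]
width: 0.0948
```

```bash
python3 jars.py | grep -v onscale.*-0.6 ; ls -t pics|head -2
```

```text
9.3 [ 0.6279 -0.0551  0.1574] [-0.1 -0.5 -0.2] 0.09477622213617867
top green [423.7 271.3] 183 [ 0.4127 -0.3548] onscale [ 0.413  -0.3448]
top white [418.7  47.4] 267 [ 0.9467 -0.3635] onscale [ 0.9293 -0.3532]
top white [267.1  51.8] 409 [0.9411 0.0018] onscale [0.9239 0.    ]
top white [120.6  50.4] 218 [0.948  0.3621] onscale [0.9305 0.3484]
top white [319.9  66.1] 200 [ 0.9028 -0.1262] onscale [ 0.8869 -0.1237]
top white [98.5 67.5] 132 [0.9039 0.4142] onscale [0.8879 0.3988]
top white [529.5  98.2] 156 [ 0.8152 -0.6133] onscale [ 0.8021 -0.5946]
top white [136.5 139.6] 234 [0.7216 0.3124] onscale [0.7116 0.3003]
top white [407.7 151.1] 270 [ 0.6903 -0.3283] onscale [ 0.6813 -0.3191]
top white [ 51.6 263.2] 90 [0.4286 0.4933] onscale [0.4283 0.4752]
top white [393.8 277.7] 158 [ 0.3982 -0.2861] onscale [ 0.399  -0.2783]
top white [313.3 283.3] 165 [ 0.3848 -0.1061] onscale [ 0.386  -0.1043]
top white [340.1 281.9] 161 [ 0.3882 -0.1663] onscale [ 0.3894 -0.1624]
top white [355.5 299.5] 169 [ 0.3497 -0.1998] onscale [ 0.3521 -0.1948]
top white [309.6 307.3] 62 [ 0.332  -0.0974] onscale [ 0.335  -0.0958]
scene green [312.2 227.6] 324 [ 0.6156 -0.0321] onscale [ 0.6254 -0.0536]
scene green [147.7 315.9] 315 [ 0.4496 -0.3969] onscale [ 0.4661 -0.4039]
scene white [274.6 208.8] 92 [ 0.5159 -0.0343] onscale [ 0.5298 -0.0559]
scene white [139.9 299.9] 265 [ 0.4154 -0.3807] onscale [ 0.4333 -0.3884]
scene white [247.2 308.8] 106 [ 0.6082 -0.2801] onscale [ 0.6184 -0.2919]
scene white [291.3 315.5] 275 [ 0.6887 -0.2467] onscale [ 0.6957 -0.2597]
scene white [275.8 334.7] 321 [ 0.6845 -0.2962] onscale [ 0.6916 -0.3072]
scene white [303.4 347.3] 155 [ 0.7411 -0.2904] onscale [ 0.746  -0.3017]
j9.3_scene.png
j9.3_top.png
```

Emit:
{"fn": "servo_tool", "kwargs": {
  "steps": [
    [-211,-327,0,0,0,0,-1],
    [-211,-327,0,0,0,0,-1],
    [-211,-327,0,0,0,0,-1],
    [-211,-327,0,0,0,0,-1],
    [-211,-327,0,0,0,0,-1],
    [-211,-327,0,0,0,0,-1],
    [-211,-327,0,0,0,0,-1],
    [-211,-327,0,0,0,0,-1]
  ]
}}

```text
t: 10.4
tcp_pos: [0.4133, -0.3814, 0.1509]
tool_rot: [0.166, 0.688, -0.164, 0.687]
force: [-0.5, 0.0, -0.4]
width: 0.0952
```

Emit:
{"fn": "servo_tool", "kwargs": {
  "steps": [
    [0,0,-40,0,0,0,-1],
    [0,0,-50,0,0,0,-1],
    [0,0,-50,0,0,0,-1]
  ]
}}

```text
t: 10.78
tcp_pos: [0.4143, -0.38, 0.1015]
tool_rot: [0.165, 0.689, -0.163, 0.687]
force: [0.3, 0.2, -0.0]
width: 0.0951
```

```bash
python3 - <<'E'
from h import *
s=ctrl.state();print(s["tcp_pos"],s["force"],s["width"])
im=ctrl.get_image("scene"); p=proj(im,s["tcp_pos"]).round(1); print(p)
x,y=int(p[0]),int(p[1]); cv2.imwrite(f"pics/g2.png",cv2.resize(im["color"][y-90:y+90,x-110:x+110,::-1],None,fx=3,fy=3,interpolation=cv2.INTER_CUBIC))
E
python3 jars.py | egrep "4[0-9]* -0.3"
```

```text
[ 0.41433885 -0.37998685  0.10146038] [ 0.33865659  0.2084038  -0.04891526] 0.0950785089383065
[135.1 290.6]
10.825 [ 0.4148 -0.3809  0.1028] [ 0.3  0.7 -0.1] 0.09489415954116365
scene green [147.6 316. ] 320 [ 0.4496 -0.3971] onscale [ 0.466  -0.4041]
scene white [139.9 299.9] 261 [ 0.4154 -0.3807] onscale [ 0.4333 -0.3884]
```

View pics/g2.png

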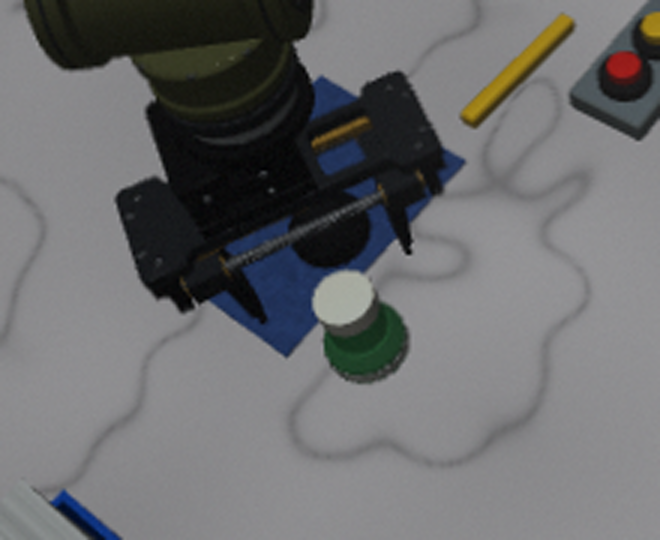

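The jaws straddle the white cap (crop (345,300)). Descend and close.

Emit:
{"fn": "servo_tool", "kwargs": {
  "steps": [
    [0,-1,-25,0,0,0,-1],
    [0,-1,-54,0,0,0,-1],
    [0,-1,-54,0,0,0,-1],
    [0,-1,-54,0,0,0,0],
    [0,-1,-54,0,0,0,0.5],
    [0,-1,-54,0,0,0,1],
    [0,-1,-54,0,0,0,1],
    [0,-1,-54,0,0,0,1]
  ]
}}

```text
t: 11.92
tcp_pos: [0.4142, -0.3827, 0.0487]
tool_rot: [0.165, 0.688, -0.165, 0.688]
force: [0.7, -0.2, -0.9]
width: 0.0505
```

Emit:
{"fn": "servo_tool", "kwargs": {
  "steps": [
    [0,0,0,0,0,0,1],
    [0,0,0,0,0,0,1],
    [0,0,0,0,0,0,1]
  ]
}}

```text
t: 12.3
tcp_pos: [0.4142, -0.3825, 0.0486]
tool_rot: [0.165, 0.688, -0.164, 0.688]
force: [0.8, 0.9, 0.9]
width: 0.0417
```

Emit:
{"fn": "servo_tool", "kwargs": {
  "steps": [
    [0,0,10,0,0,0,1],
    [0,0,40,0,0,0,1],
    [0,0,80,0,0,0,1],
    [0,0,80,0,0,0,1]
  ]
}}

```text
t: 12.8
tcp_pos: [0.416, -0.3849, 0.1331]
tool_rot: [0.163, 0.685, -0.166, 0.69]
force: [-0.1, 0.6, -0.4]
width: 0.0418
```

Emit:
{"fn": "servo_tool", "kwargs": {
  "steps": [
    [20,45,40,0,0,0,1],
    [45,100,60,0,0,0,1],
    [70,155,60,0,0,0,1],
    [95,210,60,0,0,0,1],
    [120,265,60,0,0,0,1],
    [145,320,60,0,0,0,1],
    [170,375,60,0,0,0,1],
    [195,430,60,0,0,0,1]
  ]
}}

```text
t: 13.8
tcp_pos: [0.6089, 0.0492, 0.1868]
tool_rot: [0.164, 0.688, -0.165, 0.687]
force: [1.7, -0.5, -2.0]
width: 0.0415
```

Emit:
{"fn": "servo_tool", "kwargs": {
  "steps": [
    [15,29,0,0,0,0,1],
    [15,29,-40,0,0,0,1],
    [15,29,-80,0,0,0,1],
    [15,29,-95,0,0,0,1],
    [15,29,-100,0,0,0,1],
    [15,29,-100,0,0,0,1]
  ]
}}

```text
t: 14.55
tcp_pos: [0.6249, 0.0762, 0.0896]
tool_rot: [0.165, 0.687, -0.165, 0.688]
force: [-0.3, 0.2, -0.9]
width: 0.0419
```

Contact is expected at about TCP z 0.0785.

Emit:
{"fn": "servo_tool", "kwargs": {
  "steps": [
    [0,0,-5,0,0,0,1],
    [0,0,-8,0,0,0,1],
    [0,0,-10,0,0,0,1],
    [0,0,-10,0,0,0,1],
    [0,0,-10,0,0,0,1]
  ]
}}

```text
t: 15.18
tcp_pos: [0.6242, 0.0764, 0.0787]
tool_rot: [0.165, 0.688, -0.165, 0.688]
force: [1.0, -0.2, -1.2]
width: 0.0418
```

Emit:
{"fn": "servo_tool", "kwargs": {
  "steps": [
    [0,0,-1.5,0,0,0,1],
    [0,0,-1.5,0,0,0,1]
  ]
}}

```text
t: 15.42
tcp_pos: [0.6247, 0.0762, 0.0785]
tool_rot: [0.165, 0.687, -0.165, 0.688]
force: [-2.2, -0.4, 4.0]
width: 0.0416
```

Emit:
{"fn": "servo_tool", "kwargs": {
  "steps": [
    [0,0,0.5,0,0,0,0.5],
    [0,0,0.5,0,0,0,-0.2],
    [0,0,0.5,0,0,0,-0.6],
    [0,0,0.5,0,0,0,-0.6],
    [0,0,0.5,0,0,0,-0.6],
    [0,0,40,0,0,0,-0.6],
    [0,0,100,0,0,0,-0.6],
    [0,0,100,0,0,0,-0.6]
  ]
}}

```text
t: 16.42
tcp_pos: [0.628, 0.0765, 0.1843]
tool_rot: [0.166, 0.684, -0.163, 0.692]
force: [0.4, 0.3, -0.1]
width: 0.076
```

Emit:
{"fn": "servo_tool", "kwargs": {
  "steps": [
    [-187,-36,0,0,0,0,1],
    [-187,-36,0,0,0,0,1],
    [-187,-36,0,0,0,0,1],
    [-187,-36,0,0,0,0,1],
    [-187,-36,0,0,0,0,1],
    [-187,-36,-60,0,0,0,1],
    [-187,-36,-100,0,0,0,1],
    [-187,-36,-100,0,0,0,1]
  ]
}}

```text
t: 17.42
tcp_pos: [0.4355, 0.0405, 0.0738]
tool_rot: [0.164, 0.69, -0.165, 0.685]
force: [0.2, 0.6, 0.4]
width: 0.0026
```

```bash
python3 jars.py | egrep "green|^[0-9]|white.*0.62|-0.0" ; cp $(ls -t pics/*_scene.png|head -1) pics/a_s.png; cp $(ls -t pics/*_top.png|head -1) pics/a_t.png
```

```text
17.425 [0.4355 0.0405 0.0738] [0.2 0.6 0.4] 0.0026410931109357608
top green [554.  172.9] 349 [ 0.6379 -0.6581] onscale [ 0.6307 -0.6381]
top green [291.  179.1] 328 [ 0.6259 -0.0562] onscale [ 0.6192 -0.0561]
top green [240.2 186.9] 152 [0.6075 0.0633] onscale [0.6014 0.0595]
top white [233.3 177.1] 237 [0.6297 0.0791] onscale [0.6228 0.0748]
scene green [312.2 227. ] 304 [ 0.6147 -0.0306] onscale [ 0.6246 -0.0521]
scene white [340.7 187.5] 163 [0.6164 0.1096] onscale [0.6262 0.0823]
```

View pics/a_s.png

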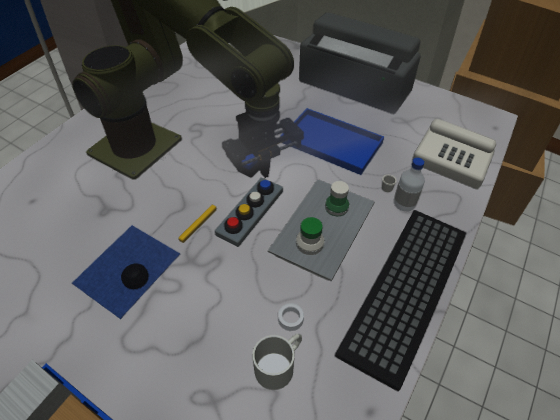

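Both jars stand upright on the platform (scene px (338,197), (311,233)), and the gripper is above the blue key at (266,185).

Emit:
{"fn": "servo_tool", "kwargs": {
  "steps": [
    [1,-1,-15,0,0,0,1],
    [1,-1,-20,0,0,0,1],
    [1,-1,-20,0,0,0,1],
    [1,-1,-20,0,0,0,1]
  ]
}}

```text
t: 18.02
tcp_pos: [0.4384, 0.0393, 0.0575]
tool_rot: [0.165, 0.687, -0.165, 0.688]
force: [0.2, 0.1, -0.5]
width: 0.0004
```

Emit:
{"fn": "servo_tool", "kwargs": {
  "steps": [
    [0,0,-10,0,0,0,1],
    [0,0,-16,0,0,0,1],
    [0,0,-20,0,0,0,1],
    [0,0,-21,0,0,0,1],
    [0,0,-21,0,0,0,1],
    [0,0,-21,0,0,0,1]
  ]
}}

```text
t: 18.77
tcp_pos: [0.4383, 0.0393, 0.038]
tool_rot: [0.164, 0.688, -0.165, 0.687]
force: [-7.6, 0.5, 16.8]
width: 0.0006
```

Blue is fully down (z 0.038, 17 N). Now up and over to yellow at (0.439, -0.056).

Emit:
{"fn": "servo_tool", "kwargs": {
  "steps": [
    [0,0,10,0,0,0,1],
    [0,0,20,0,0,0,1],
    [0,-40,20,0,0,0,1],
    [1,-95,20,0,0,0,1],
    [1,-95,20,0,0,0,1],
    [1,-95,20,0,0,0,1]
  ]
}}

```text
t: 19.52
tcp_pos: [0.4388, -0.0554, 0.0558]
tool_rot: [0.165, 0.688, -0.165, 0.687]
force: [-0.0, -0.4, -0.5]
width: 0.0005
```

Emit:
{"fn": "servo_tool", "kwargs": {
  "steps": [
    [0,0,-20,0,0,0,1],
    [0,0,-20,0,0,0,1],
    [0,0,-20,0,0,0,1],
    [0,0,-20,0,0,0,1]
  ]
}}

```text
t: 20.02
tcp_pos: [0.4411, -0.0552, 0.0382]
tool_rot: [0.163, 0.687, -0.164, 0.689]
force: [-1.4, -1.9, 8.0]
width: 0.0003
```

Emit:
{"fn": "servo_tool", "kwargs": {
  "steps": [
    [0,0,-1,0,0,0,1],
    [0,0,-1,0,0,0,1],
    [0,0,-1,0,0,0,1]
  ]
}}

```text
t: 20.4
tcp_pos: [0.4412, -0.0552, 0.0381]
tool_rot: [0.163, 0.687, -0.164, 0.689]
force: [-3.6, -1.6, 14.4]
width: 0.0005
```

Emit:
{"fn": "servo_tool", "kwargs": {
  "steps": [
    [0,0,10,0,0,0,1],
    [0,0,21,0,0,0,1],
    [0,50,21,0,0,0,1],
    [-1,95,21,0,0,0,1],
    [-1,95,21,0,0,0,1],
    [-1,95,21,0,0,0,1]
  ]
}}

```text
t: 21.15
tcp_pos: [0.4378, 0.0396, 0.0559]
tool_rot: [0.164, 0.688, -0.164, 0.688]
force: [-0.9, -0.8, -0.4]
width: 0.0004
```

Emit:
{"fn": "servo_tool", "kwargs": {
  "steps": [
    [0,0,-20,0,0,0,1],
    [0,0,-21,0,0,0,1],
    [0,0,-21,0,0,0,1],
    [0,0,-21,0,0,0,1]
  ]
}}

```text
t: 21.65
tcp_pos: [0.4403, 0.0387, 0.0381]
tool_rot: [0.166, 0.686, -0.165, 0.689]
force: [-2.9, 1.9, 13.5]
width: 0.0004
```

The code is in. I'll rise, then check the jars before picking.

Emit:
{"fn": "servo_tool", "kwargs": {
  "steps": [
    [0,0,30,0,0,0,1],
    [0,0,80,0,0,0,1],
    [0,0,130,0,0,0,0],
    [0,0,145,0,0,0,-0.6],
    [0,0,145,0,0,0,-0.6],
    [0,0,145,0,0,0,-0.6]
  ]
}}

```text
t: 22.4
tcp_pos: [0.4369, 0.039, 0.1777]
tool_rot: [0.165, 0.689, -0.165, 0.686]
force: [0.6, 0.5, -0.4]
width: 0.0351
```

```bash
python3 jars.py | egrep "green|^[0-9]|white.*0.62|-0.0" ; cp $(ls -t pics/*_scene.png|head -1) pics/b_s.png
```

```text
22.4 [0.4369 0.039  0.1777] [ 0.6  0.5 -0.4] 0.03509818772586384
top green [554.  172.8] 350 [ 0.6381 -0.6582] onscale [ 0.631  -0.6381]
top green [291.  179.2] 328 [ 0.6257 -0.0562] onscale [ 0.619  -0.0561]
top green [240.2 187. ] 145 [0.6073 0.0633] onscale [0.6012 0.0595]
top white [233.3 177.1] 239 [0.6297 0.0791] onscale [0.6228 0.0748]
scene green [312.1 227. ] 302 [ 0.6145 -0.0307] onscale [ 0.6244 -0.0522]
scene white [340.6 187.5] 161 [0.6161 0.1094] onscale [0.626  0.0822]
```

View pics/b_s.png

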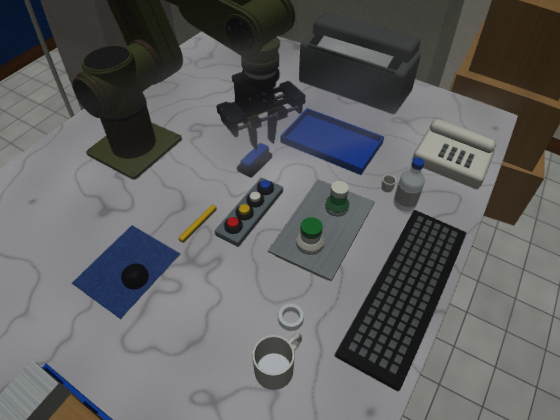

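The jars have not moved (scene (340,188) and (312,227)). I'll pick the green one first.

Emit:
{"fn": "servo_tool", "kwargs": {
  "steps": [
    [60,12,0,0,0,0,-0.6],
    [120,24,0,0,0,0,-0.6],
    [187,37,0,0,0,0,-0.6],
    [187,37,0,0,0,0,-0.6],
    [187,37,-50,0,0,0,-0.6],
    [187,37,-70,0,0,0,-0.6],
    [187,37,-70,0,0,0,-0.6]
  ]
}}

```text
t: 23.38
tcp_pos: [0.6226, 0.0762, 0.1076]
tool_rot: [0.164, 0.689, -0.165, 0.686]
force: [0.5, 0.2, -0.1]
width: 0.0759
```

Emit:
{"fn": "servo_tool", "kwargs": {
  "steps": [
    [1,0,-20,0,0,0,-0.6],
    [1,0,-30,0,0,0,-0.6],
    [1,0,-30,0,0,0,-0.6],
    [1,0,-30,0,0,0,0],
    [1,0,-30,0,0,0,0.5],
    [1,0,-30,0,0,0,1],
    [1,0,-30,0,0,0,1],
    [1,0,-30,0,0,0,1]
  ]
}}

```text
t: 24.38
tcp_pos: [0.6263, 0.0764, 0.0803]
tool_rot: [0.165, 0.688, -0.165, 0.688]
force: [0.1, 0.1, 0.4]
width: 0.0413
```

Emit:
{"fn": "servo_tool", "kwargs": {
  "steps": [
    [0,0,0,0,0,0,1],
    [0,0,0,0,0,0,1]
  ]
}}

```text
t: 24.62
tcp_pos: [0.6263, 0.0764, 0.0803]
tool_rot: [0.165, 0.688, -0.165, 0.688]
force: [-0.2, -0.9, 1.1]
width: 0.0412
```

Emit:
{"fn": "servo_tool", "kwargs": {
  "steps": [
    [0,0,30,0,0,0,1],
    [0,0,70,0,0,0,1],
    [-15,50,70,0,0,0,1],
    [-30,100,70,0,0,0,1],
    [-45,150,70,0,0,0,1],
    [-60,200,70,0,0,0,1],
    [-71,242,70,0,0,0,1],
    [-71,242,70,0,0,0,1]
  ]
}}

```text
t: 25.62
tcp_pos: [0.5536, 0.3207, 0.1492]
tool_rot: [0.163, 0.688, -0.163, 0.688]
force: [0.6, -0.9, -1.5]
width: 0.0412
```

Emit:
{"fn": "servo_tool", "kwargs": {
  "steps": [
    [0,0,-40,0,0,0,1],
    [0,0,-70,0,0,0,1],
    [0,0,-85,0,0,0,1],
    [0,0,-85,0,0,0,1]
  ]
}}

```text
t: 26.12
tcp_pos: [0.5545, 0.3173, 0.0636]
tool_rot: [0.164, 0.688, -0.166, 0.687]
force: [0.0, 0.9, -0.3]
width: 0.0415
```

Emit:
{"fn": "servo_tool", "kwargs": {
  "steps": [
    [0,0,-5,0,0,0,1],
    [0,0,-8,0,0,0,1],
    [0,0,-8,0,0,0,1],
    [0,0,-8,0,0,0,1]
  ]
}}

```text
t: 26.62
tcp_pos: [0.5554, 0.3185, 0.0575]
tool_rot: [0.165, 0.687, -0.164, 0.688]
force: [-0.2, 0.3, -1.7]
width: 0.0414
```

Emit:
{"fn": "servo_tool", "kwargs": {
  "steps": [
    [0,0,-1.5,0,0,0,1],
    [0,0,-1.5,0,0,0,1]
  ]
}}

```text
t: 26.88
tcp_pos: [0.555, 0.3183, 0.0555]
tool_rot: [0.165, 0.688, -0.165, 0.688]
force: [0.4, -0.5, -1.9]
width: 0.0412
```

Emit:
{"fn": "servo_tool", "kwargs": {
  "steps": [
    [0,0,-1,0,0,0,1],
    [0,0,-1,0,0,0,1]
  ]
}}

```text
t: 27.12
tcp_pos: [0.5553, 0.3184, 0.0553]
tool_rot: [0.165, 0.688, -0.165, 0.688]
force: [-2.0, -0.8, 3.9]
width: 0.0415
```

Contact. I'll release, go back and pick the white jar at (0.6254, -0.0548).

Emit:
{"fn": "servo_tool", "kwargs": {
  "steps": [
    [0,0,0.5,0,0,0,0.5],
    [0,0,0.5,0,0,0,-0.2],
    [0,0,0.5,0,0,0,-0.6],
    [0,0,0.5,0,0,0,-0.8],
    [0,0,0.5,0,0,0,-0.8],
    [0,0,40,0,0,0,-0.8],
    [0,0,100,0,0,0,-0.8],
    [0,0,115,0,0,0,-0.8]
  ]
}}

```text
t: 28.12
tcp_pos: [0.5577, 0.3195, 0.1754]
tool_rot: [0.167, 0.685, -0.163, 0.69]
force: [-0.0, 0.0, 0.5]
width: 0.0858
```

Emit:
{"fn": "servo_tool", "kwargs": {
  "steps": [
    [70,-373,0,0,0,0,-0.8],
    [70,-373,0,0,0,0,-0.8],
    [70,-373,0,0,0,0,-0.8],
    [70,-373,0,0,0,0,-0.8],
    [70,-373,0,0,0,0,-0.8],
    [70,-373,0,0,0,0,-0.8],
    [70,-373,0,0,0,0,-0.8],
    [70,-373,0,0,0,0,-0.8]
  ]
}}

```text
t: 29.12
tcp_pos: [0.6247, -0.0547, 0.1686]
tool_rot: [0.165, 0.688, -0.165, 0.687]
force: [-0.7, 0.4, 0.3]
width: 0.0857
```

```bash
python3 jars.py | egrep "green|^[0-9]|-0.0" ; cp $(ls -t pics/*_scene.png|head -1) pics/c_s.png
```

```text
29.125 [ 0.6247 -0.0547  0.1686] [-0.7  0.4  0.3] 0.08573757202087907
top green [553.9 172.9] 354 [ 0.6379 -0.6579] onscale [ 0.6307 -0.6379]
top green [143.6 215.2] 189 [0.5404 0.2891] onscale [0.5365 0.2779]
scene green [312.1 227. ] 306 [ 0.6145 -0.0307] onscale [ 0.6244 -0.0522]
```

View pics/c_s.png

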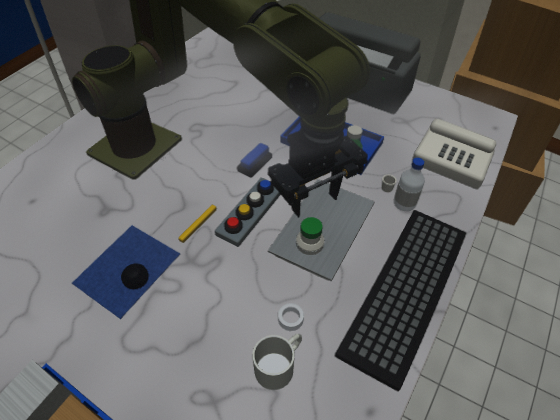

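The white jar is still at (312,227), with the jaws above it. Descend 94 mm.

Emit:
{"fn": "servo_tool", "kwargs": {
  "steps": [
    [0,0,-50,0,0,0,-0.8],
    [0,0,-75,0,0,0,-0.8],
    [0,0,-94,0,0,0,-0.8],
    [0,0,-94,0,0,0,-0.8],
    [0,0,-94,0,0,0,0],
    [0,0,-94,0,0,0,0.5],
    [0,0,-94,0,0,0,1],
    [0,0,-94,0,0,0,1]
  ]
}}

```text
t: 30.22
tcp_pos: [0.6254, -0.0548, 0.0761]
tool_rot: [0.165, 0.687, -0.165, 0.688]
force: [-0.2, -0.1, 0.1]
width: 0.0508
```

Emit:
{"fn": "servo_tool", "kwargs": {
  "steps": [
    [0,0,0,0,0,0,1],
    [0,0,0,0,0,0,1],
    [0,0,0,0,0,0,1]
  ]
}}

```text
t: 30.6
tcp_pos: [0.6254, -0.0547, 0.076]
tool_rot: [0.165, 0.688, -0.165, 0.688]
force: [-0.5, 0.7, 2.8]
width: 0.0477
```

Emit:
{"fn": "servo_tool", "kwargs": {
  "steps": [
    [0,0,30,0,0,0,1],
    [0,0,75,0,0,0,1],
    [-25,48,75,0,0,0,1],
    [-52,100,75,0,0,0,1],
    [-79,150,75,0,0,0,1],
    [-105,200,75,0,0,0,1],
    [-131,250,75,0,0,0,1],
    [-157,300,75,0,0,0,1]
  ]
}}

```text
t: 31.6
tcp_pos: [0.4666, 0.2466, 0.1498]
tool_rot: [0.164, 0.688, -0.165, 0.687]
force: [0.1, 0.6, -1.0]
width: 0.0473
```

Emit:
{"fn": "servo_tool", "kwargs": {
  "steps": [
    [-20,38,0,0,0,0,1],
    [-38,73,0,0,0,0,1],
    [-38,73,0,0,0,0,1],
    [-38,73,-40,0,0,0,1],
    [-38,73,-80,0,0,0,1],
    [-38,73,-90,0,0,0,1],
    [-38,73,-90,0,0,0,1]
  ]
}}

```text
t: 32.48
tcp_pos: [0.4302, 0.3176, 0.0602]
tool_rot: [0.164, 0.688, -0.165, 0.687]
force: [0.6, -0.2, -0.8]
width: 0.0477
```

Emit:
{"fn": "servo_tool", "kwargs": {
  "steps": [
    [0,0,-5,0,0,0,1],
    [0,0,-8,0,0,0,1],
    [0,0,-8.5,0,0,0,1],
    [0,0,-8.5,0,0,0,1]
  ]
}}

```text
t: 32.98
tcp_pos: [0.4303, 0.3185, 0.0524]
tool_rot: [0.165, 0.688, -0.164, 0.688]
force: [-0.7, 0.2, -1.6]
width: 0.0477
```

Emit:
{"fn": "servo_tool", "kwargs": {
  "steps": [
    [0,0,-1.5,0,0,0,1],
    [0,0,-1.5,0,0,0,1]
  ]
}}

```text
t: 33.22
tcp_pos: [0.4305, 0.3185, 0.051]
tool_rot: [0.165, 0.687, -0.164, 0.688]
force: [0.5, -0.2, 0.6]
width: 0.0476
```

Touching. I'll release, rise and look.

Emit:
{"fn": "servo_tool", "kwargs": {
  "steps": [
    [0,0,0,0,0,0,0.5],
    [0,0,0,0,0,0,-0.2],
    [0,0,0,0,0,0,-0.8],
    [0,0,0,0,0,0,-0.8],
    [0,0,0,0,0,0,-0.8],
    [0,0,40,0,0,0,-0.8],
    [0,0,100,0,0,0,-0.8],
    [0,0,115,0,0,0,-0.8]
  ]
}}

```text
t: 34.22
tcp_pos: [0.4324, 0.3198, 0.1708]
tool_rot: [0.167, 0.686, -0.162, 0.69]
force: [-0.0, 0.1, -0.1]
width: 0.0857
```

Emit:
{"fn": "servo_tool", "kwargs": {
  "steps": [
    [8,-326,0,0,0,0,1],
    [8,-326,0,0,0,0,1],
    [8,-326,0,0,0,0,1],
    [8,-326,0,0,0,0,1],
    [8,-326,0,0,0,0,1],
    [8,-326,0,0,0,0,1],
    [8,-326,-40,0,0,0,1],
    [8,-326,-60,0,0,0,1]
  ]
}}

```text
t: 35.22
tcp_pos: [0.4368, -0.007, 0.1031]
tool_rot: [0.165, 0.689, -0.165, 0.686]
force: [1.0, 0.3, -0.2]
width: 0.0107
```

```bash
python3 jars.py | egrep "green|^[0-9]|-0.0" ; cp $(ls -t pics/*_scene.png|head -1) pics/d_s.png;cp $(ls -t pics/*_top.png|head -1) pics/d_t.png
```

```text
35.225 [ 0.4368 -0.007   0.1031] [ 1.   0.3 -0.2] 0.01065302886071397
top green [554.  172.9] 349 [ 0.6379 -0.6581] onscale [ 0.6307 -0.6381]
top green [143.6 215.5] 183 [0.5397 0.289 ] onscale [0.5358 0.2778]
top green [128.7 264.6] 328 [0.4256 0.318 ] onscale [0.4254 0.3058]
```

View pics/d_s.png

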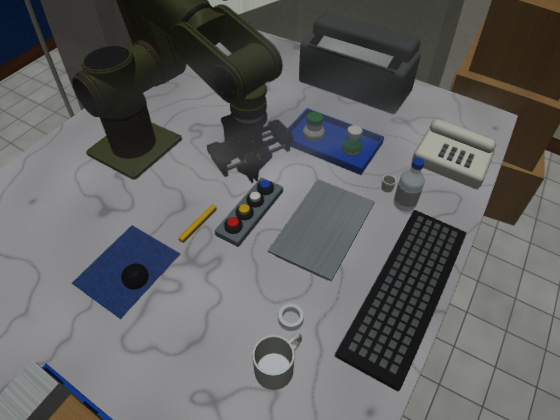

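View pics/d_t.png

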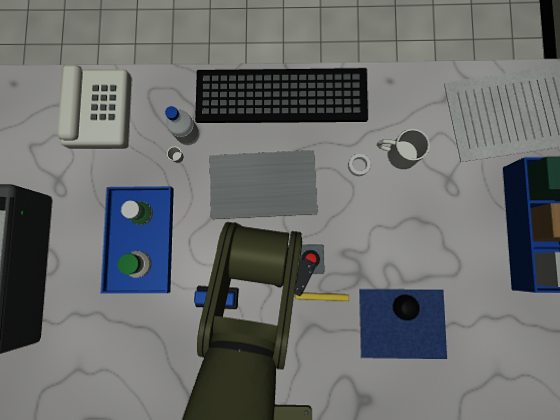

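Both jars stand upright in the tray (top view (131,210) and (131,264)) and the scale is empty. Now the white key.

Emit:
{"fn": "servo_tool", "kwargs": {
  "steps": [
    [1,-1,-25,0,0,0,1],
    [1,-1,-48,0,0,0,1],
    [1,-1,-48,0,0,0,1],
    [1,-1,-48,0,0,0,1],
    [1,-1,-48,0,0,0,1]
  ]
}}

```text
t: 35.95
tcp_pos: [0.4403, -0.0086, 0.0591]
tool_rot: [0.165, 0.687, -0.164, 0.689]
force: [-0.6, 0.5, -0.2]
width: 0.0004
```

Emit:
{"fn": "servo_tool", "kwargs": {
  "steps": [
    [0,0,-10,0,0,0,1],
    [0,0,-17,0,0,0,1],
    [0,0,-21,0,0,0,1],
    [0,0,-22.5,0,0,0,1],
    [0,0,-22.5,0,0,0,1],
    [0,0,-22.5,0,0,0,1]
  ]
}}

```text
t: 36.7
tcp_pos: [0.4396, -0.0088, 0.0379]
tool_rot: [0.164, 0.688, -0.165, 0.687]
force: [-10.0, 1.1, 21.7]
width: 0.0007
```

Emit:
{"fn": "servo_tool", "kwargs": {
  "steps": [
    [0,0,30,0,0,0,1],
    [0,0,90,0,0,0,1],
    [0,0,130,0,0,0,1],
    [0,0,130,0,0,0,1],
    [0,0,130,0,0,0,1],
    [0,0,130,0,0,0,1]
  ]
}}

```text
t: 37.45
tcp_pos: [0.4379, -0.0085, 0.1628]
tool_rot: [0.164, 0.689, -0.165, 0.686]
force: [0.2, -0.4, -0.2]
width: 0.0006
```

```bash
python3 jars.py | egrep "green|^[0-9]|-0.0" ; cp $(ls -t pics/*_scene.png|head -1) pics/e_s.png
```

```text
37.45 [ 0.4379 -0.0085  0.1628] [ 0.2 -0.4 -0.2] 0.0006001696692549566
top green [554.  172.9] 349 [ 0.6379 -0.6581] onscale [ 0.6307 -0.6381]
top green [143.6 215.4] 184 [0.5399 0.289 ] onscale [0.536  0.2778]
top green [128.7 264.6] 328 [0.4256 0.318 ] onscale [0.4254 0.3058]
scene white [266.3   1.5] 69 [-0.135   0.9244] onscale [-0.0951  0.8646]
```

View pics/e_s.png

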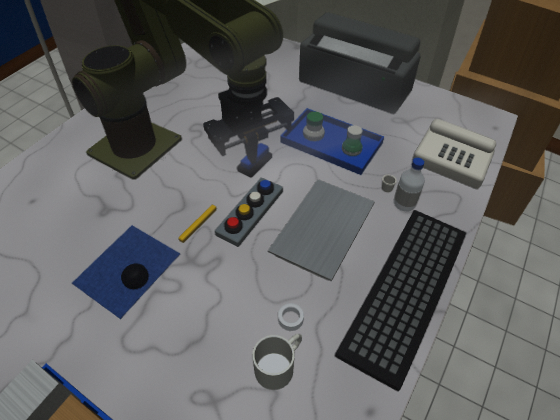

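Both jars are upright in the tray (scene (314,125) and (354,140)), the clutter is where it was, and the arm is clear. Handing in.

```bash
python3 -c "
from workcell import ctrl
print(ctrl.sign_off())"
```

```text
the job is handed in; nothing more can be done
None
```

The job is done and handed in at about 37 s; the sign-off gives no verdict.

- **Zeroing:** I pressed the white key on the empty scale.
- **Weighing:** I stood the two jars that were present (white and green) on the platform. With both there, I pressed blue, yellow, blue.
- **Ward tray:** I moved both jars to the blue ward tray, then pressed the white key once more.

**Key presses:** Each press reached TCP z ≈ 0.038 m, which is the full 6 mm of travel, with more force than the 5 N spring. I kept the red key clear and did not press it.

**Last checks:** The final pictures show both jars upright inside the tray, the scale empty, and the other things where they started. The gripper is clear of everything. I saw no jar knocked aside during the run. The two cameras disagreed by 5–8 mm in x, so I used the average, and every grasp closed on its cap. No check failed.

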